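# Seat the griddle plate on its two pins and switch the griddle on

### The job

The ribbed plate of the table-top griddle was put back carelessly: it lies skewed, its rear flange riding on top of the two locating pins instead of sitting on them. Slide it, without lifting it off the griddle, square against the splash guard and sideways until both flange holes drop over the pins and the plate lies fully down, flat on the deck; only then turn the power handle from off to on until it clicks over and stays. Leave the salt shaker and the pepper mill where they are.

Things in the scene. Friction and masses are not known exactly. Their poses are not given: they have to be found in the camera images.
- griddle: Table-top griddle, a fixed steel housing 300 (x) x 420 (y) mm. Origin on the worktop under its middle; x to its back, y to its left, z up. Flat aluminium deck 62 mm up, x -146..146, y -100..206 mm, with a shallow well for the heating element at x -50..70, y -20..130. To the right a black switch pod, y -208..-100 mm, top at 74 mm.
- seat (a point): Where the plate's origin must come to lie, plate square to the griddle: on the deck at griddle (26, 55, 62) mm.
- guard (a point): Foot, at mid-width, of the front face of the splash guard, the upright steel wall 6 mm thick at the back of the deck: griddle (137, 55, 62) mm. It runs along y, 220 mm wide, exactly as wide as the plate (side edges of a seated plate line up with its ends), top rail 54 mm above the deck. A seated plate's rear edge is 1 mm in front of it.
- pin_right (a point): Foot of the right dowel pin, on the deck at griddle (106, -13, 62) mm. Both pins are 8 mm thick and 10 mm high, the top 3 mm tapered to 4.8 mm. At the start they are hidden under the plate's flange.
- pin_left (a point): Foot of the left dowel pin, on the deck at griddle (106, 123, 62) mm.
- plate: Loose griddle plate, dark metal, 220 x 220 x 7 mm, 0.6 to 0.95 kg; a lift tab sticks 20 mm out of its front. Origin in the middle of its flat underside; x to its back, y left, z up. At the start its front edge is on the deck, its rear 10 mm up on the pins (tilt 0.05 rad); it lies 9 to 20 mm too far forward, up to 31 mm to either side, turned up to 0.05 rad. It slides when pushed with some newtons.
- pan_floor (a point): Point on the pan floor inside the plate's rim: plate (-22, 0, 7) mm. The rim wall, 6 mm thick, rises 18 mm above the floor; inside it the floor spans plate x -104..60, y -104..104 mm, with ribs 2 mm high running along x. Closed fingertips lowered in here can push the plate by the inside of its rim, or press it down.
- rear_rim (a point): Middle of the rear rim wall, its inner face at the top: plate (60, 0, 25) mm. Behind this wall (plate x 66..110 mm) is the bare flange with the two locating holes. When both holes meet the pins the rear of the plate drops by its own weight; a press on the pan floor near this wall helps.
- hole_right (a point): Centre of the round right locating hole, 11 mm wide, at the underside: plate (80, -68, 0) mm. It goes over the right pin.
- hole_left (a point): Centre of the left locating hole, a slot 11 mm (x) by 17 mm (y), at the underside: plate (80, 68, 0) mm. It goes over the left pin.
- power (a joint): Rotary power handle on the switch pod: 0 rad = off, 1.047 rad (60 degrees, end stop) = on; it turns clockwise seen from above. A spring detent holds it at both ends: it resists, at most about 0.25 N m, up to half way and then snaps over by itself. Starts off.
- power_grip (a point): Point on the handle's upright axis, at griddle (-30, -154, 99) mm; turns with the handle. The black bar is 14 mm thick, 64 mm long (35 mm on its pointer side), its upright sides from 16 mm below (where a round skirt 48 mm wide begins) to 12 mm above this point. It lies along this point's x axis, pointer with a white line to +x; when off, along the griddle's x, pointer to the back.
- salt_shaker: Salt shaker, 44 mm wide, 90 mm high, standing to the right of the griddle. Origin under its middle. A bystander.
- pepper_mill: Wooden pepper mill, 58 mm wide, 170 mm high, standing to the right of the griddle, farther back. Origin under its middle. A bystander.

How it is judged (in metres and radians):
On the way, in this order (a step that is already met when the one before it is completed fails the run):
1. both holes are over their pins and the plate lies flat on the deck (horizontal distance between hole_right and pin_right below 0.004 m and horizontal distance between hole_left and pin_left below 0.006 m and z of each of hole_right, hole_left in the frame of griddle below 0.0645 m and angle between the z axis of plate and the z axis of griddle, either way round below 0.02 rad), for 0.2 s.
2. the power handle is turned to on (value of joint power above 0.95 rad), for 0.2 s.
At the end, for the whole second after the job is handed in: Right hole within 4 mm and left hole within 6 mm of its pin's axis, both holes' undersides within 2.5 mm of the deck, the plate flat on the deck (within 0.02 rad), at rest, and the power handle at on (above 0.95 rad) (all of step 1 and value of joint power above 0.95 rad and linear speed of plate below 0.02 m/s); the robot touches nothing.
It fails at once if the power handle is turned on (beyond 0.6 rad) while the plate's flange is more than 5 mm above the deck (value of joint power above 0.6 rad and z of any of hole_right, hole_left in the frame of griddle above 0.067 m).
It fails at once if the plate is lifted more than 35 mm above its seat (z of plate in the frame of griddle above 0.097 m).
It fails at once if the salt shaker is moved more than 40 mm or toppled (distance of salt_shaker from where it was at the start of the episode above 0.04 m or angle between salt_shaker's own z axis and vertical above 0.5 rad).
It fails at once if the pepper mill is moved more than 40 mm or toppled (distance of pepper_mill from where it was at the start of the episode above 0.04 m or angle between pepper_mill's own z axis and vertical above 0.5 rad).
It also fails if it takes over 67 s, if anything falls off the work surface, if the arm or the gripper's body presses on something with over 40 N, if the wrist force passes 120 N, or if a joint passes its speed limit or range.

### The arm

A 7-joint arm with a two-finger parallel gripper is mounted at the origin on a cart in front of the work surface, level with it; the furniture and walls round the work are solid. World frame = base frame: x ahead of the robot, y to its left, z up, the work surface at z = 0. Lengths are in m, angles in degrees, forces in N, time in s.
With the tool pointing down it reaches from about 0.4 to 0.75 m from the base axis. Payload 19.5 kg.
Tool frame: the origin (TCP) lies at the very end of the fingers, on their centre line; the grasp point (between the pads) lies 19 mm behind it (env.hold_point_z is the distance from the TCP to the grasp point, in m); z points along the fingers, y is the line along which they close (so a half turn about z gives the same grasp; the last joint's range is limited). The gripper opens to 85 mm and grips with 20 to 120 N. Pads are 22 mm wide; open, the fingers measure 114 mm over their backs; the gripper's body (76 mm by 85 mm) begins 54 mm behind the grasp point. The pads swing forward as they close: fully open they stand 13 mm farther back than shut.
Start: joints at [-72.691, 40.479, -1.581, 85.061, 1.261, 54.483, -4.326], TCP at [0.194, 0.541, 0.203] pointing down, gripper open.
Joint ranges: [-155.06, 155.06], [-18.47, 123.98], [-90, 86.84], [0, 140.48], [-83.41, 263.41], [0, 116], [-161.91, 161.91]. Speed limits (degrees/s): [108.29, 108.29, 147.25, 147.25, 172.46, 172.46, 172.46].

### API

Orientations are given as [roll, pitch, yaw] about the fixed x, y, z axes, in that order (R = Rz(yaw) Ry(pitch) Rx(roll)).
In Python, from cell import env gives the robot as it stands.
- The arm moves only by the shell command python3 -m crank 'ROWS'. ROWS is JSON, a list of rows, each an object with "translation": the shift along the tool's x, y, z in mm, a list of three; "turn": the turn, a rotation vector about the tool's x, y, z in degrees, a list of three; "grip": the gripper command: -1 is shut, 1 is fully open, values between are in proportion. A call has 1 to 12 rows; each row shifts and turns the commanded pose from where the row before left it, along the tool's axes as they then stand; what a row does not reach is not made up. A row lasts 1/10 s, in which the tool goes at most 50 mm and 8.59 degrees, less where a joint would pass 70% of its speed; a pose out of reach is approached as far as the arm can. A call with a gripper value outside its range is refused whole. The fingers move at their own pace and stop on an object; the grip force is fixed at half the most. Time passes only in rows, so rows that do not move let the fingers close. It gives the time, the measured TCP pose, the force, the opening and the grip force at its end, in the units of the state.
- env.state(): the state, without advancing time (a new reading comes with each control period).
- env.grab_frame(name): name is "side" or "top" or "wrist"; returns (picture, depth): 480x640x3 uint8, blue, green, red; 480x640 float32, m along the optical axis (not along the pixel's ray), 0 where there is no reading.
- env.camera_info(name): a dict with "fx", "fy", "cx", "cy" (pixels), "rvec" (rotation vector, rad) and "tvec" (3), from world to camera coordinates, as OpenCV has them. Camera axes: x right, y down, z forward; pixel columns grow to the right and rows downward; lengths in m; the calibration is good to about 2 mm. A picture is of the moment at which its call begins: read the wrist's pose just before it. camera_info takes no time and is no camera call; for the wrist camera it gives the pose at the moment of the call.
- env.finish_job(): hands the job in; it is judged then, once.
The state is a dict: "t": time; "q": joint angles; "joint_vel": joint speeds; "joint_efforts": joint torques, N m; "tcp_pos": TCP position; "ee_rot": TCP orientation; "wrist_force": force on the tool from outside, world axes, zero at the start; "moment": the same for the moment, N m; "opening": finger opening in m; "grasp_force": force on a finger pad.
Only numpy, scipy, OpenCV 4.12 (cv2) and the standard library are available. Lean on these libraries where they do the work, as an engineer would, in place of code of your own. Each camera call takes 0.05 s, during which the arm holds its last target. There are 200 camera calls.

## Working session

There is one attempt and no reset: what is moved stays moved. The work goes in short steps, Python scripts to look and compute and a shell command to move; the robot and the scene stay as the last step left them, time stands still between calls to the robot, and variables do not carry over. Pictures are saved under pics/ and viewed, at most 10 in all, crops included, and the job is handed in when it is done.

```bash
mkdir -p pics; ls
cat > h.py <<'E'
import numpy as np, cv2
from cell import env
def cam(n):
    c=env.camera_info(n); R,_=cv2.Rodrigues(np.array(c["rvec"],float)); return c,R,np.array(c["tvec"],float).ravel()
def cloud(n,d,C=None):
    c,R,t=C or cam(n); v,u=np.mgrid[:480,:640]
    P=np.stack([(u-c["cx"])/c["fx"]*d,(v-c["cy"])/c["fy"]*d,d],-1)
    return (P-t)@R
def ray(n,u,v,z,C=None):
    c,R,t=C or cam(n); r=np.array([(u-c["cx"])/c["fx"],(v-c["cy"])/c["fy"],1])@R; o=-t@R
    return o+r*(z-o[2])/r[2]
def proj(n,P,C=None):
    c,R,t=C or cam(n); q=np.atleast_2d(P)@R.T+t
    return np.c_[q[:,0]/q[:,2]*c["fx"]+c["cx"],q[:,1]/q[:,2]*c["fy"]+c["cy"]]
E
python3 - <<'E'
from h import *
for n in("top","side"):
    C=cam(n);p,d=env.grab_frame(n);cv2.imwrite(f"pics/{n}0.png",p);np.save(f"{n}0.npy",d)
    print(n,C[0],-C[2]@C[1])
print(env.state())
E
```

```text
pics
top {'fx': 544.8440384874267, 'fy': 544.8440384874267, 'cx': 312.9660008669581, 'cy': 245.7317290781407, 'rvec': array([ 2.16349459, -2.18610789,  0.08135196]), 'tvec': array([-0.06595089,  0.63493929,  0.92131899])} [ 0.55540483 -0.08015627  0.97027138]
side {'fx': 590.362077889451, 'fy': 590.362077889451, 'cx': 313.9077440078335, 'cy': 233.4452912561917, 'rvec': array([ 2.22497499, -0.06399379,  0.04603401]), 'tvec': array([-0.60376085,  0.01952277,  1.06683703])} [ 0.54333363 -0.87006496  0.67143508]
{'t': 0.1, 'q': array([-72.69103132,  40.50935727,  -1.58176151,  85.08101522,
         1.26056661,  54.48188658,  -4.32537134]), 'joint_vel': array([ 0.03631497, -0.0565168 ,  0.03625478, -0.04925739,  0.01030065,
       -0.11304147, -0.0340407 ]), 'joint_efforts': array([ 3.63101994e-03, -8.84274244e+01,  1.23705089e+00, -2.36450493e+01,
        1.70689076e-02,  5.00116119e-03,  1.93173754e-06]), 'tcp_pos': array([0.19373155, 0.54110868, 0.20288726]), 'ee_rot': array([-1.79945112e+02,  2.03780277e-03,  1.60301804e+02]), 'wrist_force': array([0.04788131, 0.75692885, 0.21760271]), 'moment': array([-0.02942693, -0.02289418,  0.01401507]), 'grasp_force': 0.0, 'opening': 0.08537558226159545}
```

View pics/top0.png

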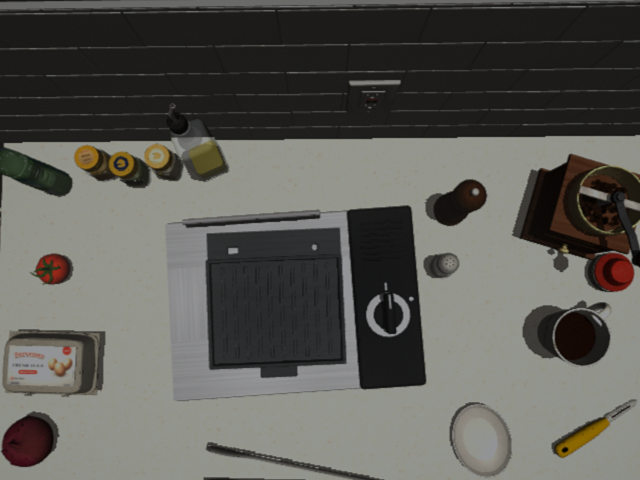

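View pics/side0.png

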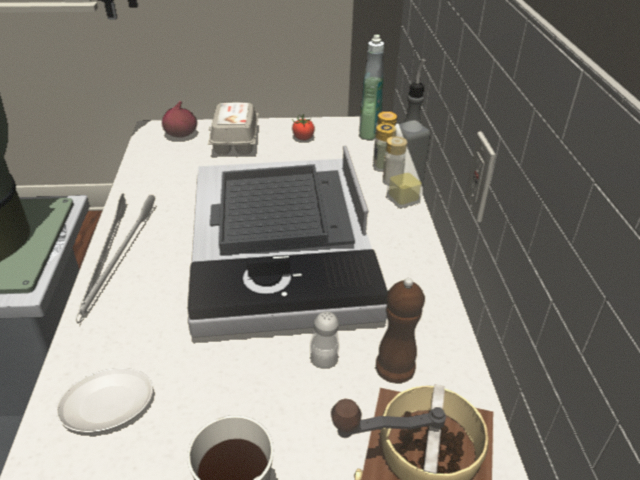

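The top picture shows the griddle spanning about (166..424, 206..400), the plate at (207..345, 230..376) and the handle at (388, 313). I'll enlarge it to read the corners.

Run:
```python
from h import *
p=cv2.imread("pics/top0.png")[198:403,160:430]
p=cv2.resize(p,(783,594),interpolation=cv2.INTER_CUBIC)
p=np.clip(255*(p/255.)**0.6,0,255).astype('u1')
cv2.imwrite("pics/c1.png",p)
```

```text
(no output)
```

View pics/c1.png

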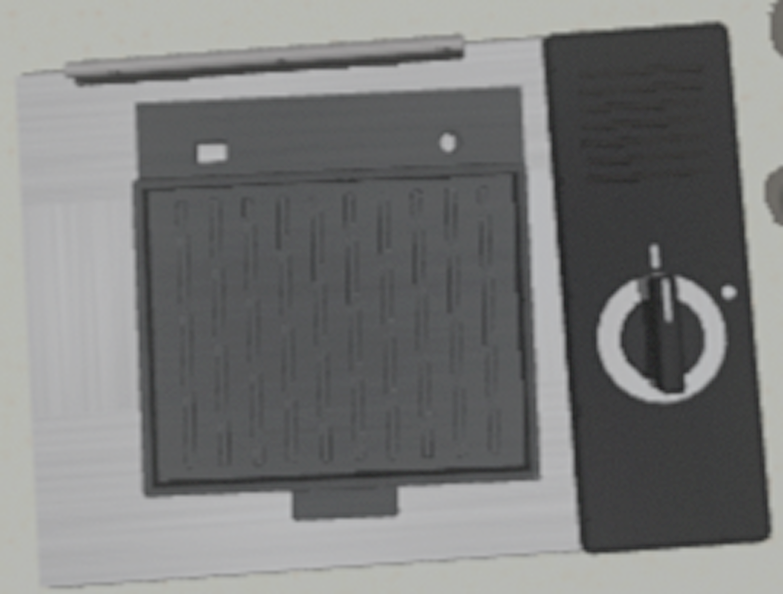

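The crop (scale 2.9, offset 160,198) gives the housing corners, the guard rail ends at (66,70) and (463,45), the dial centre at (662,339), the flange corners at (136,103) and (521,88), and the rim-front corners at (147,495) and (540,478). Next I fit planar poses to these.

```bash
cat > fit.py <<'E'
from h import *
from scipy.optimize import least_squares
def Rz(a): return np.array([[np.cos(a),-np.sin(a),0],[np.sin(a),np.cos(a),0],[0,0,1]])
def Ry(a): return np.array([[np.cos(a),0,np.sin(a)],[0,1,0],[-np.sin(a),0,np.cos(a)]])
E
python3 - <<'E'
from fit import *
C=cam("top"); f=lambda a:np.array(a,float)/2.9+[160,198]
G=np.array([[149,-208,74],[149,-100,74],[-149,-100,74],[-149,-208,74],[149,208,62],[-149,208,62],[140,165,116],[140,-55,116],[-30,-154,75],[-30,-154,75]])/1e3
g=f([[728,22],[543,36],[582,552],[770,541],[17,75],[42,587],[66,68],[463,43],[662,339],[662,339]])
T=lambda q,P:P@Rz(q[2]).T+[q[0],q[1],0]
F=lambda q:(proj("top",T(q,G),C)-g).ravel()
s=least_squares(F,[.45,-.03,0],loss="soft_l1");print("griddle",s.x,np.degrees(s.x[2]));print(F(s.x).reshape(-1,2).round(1).tolist())
q=s.x
P=np.array([[110,110,7],[110,-110,7],[-110,110,20],[-110,-110,20],[66,110,25],[66,-110,25],[80,-68,4],[80,68,4]])/1e3
pp=f([[136,103],[521,88],[147,496],[540,479],[134,183],[524,172],[448,142],[212,153]])
th=.05
def TP(r,P):  # in griddle: front bottom edge on deck, rear up
    L=(P+[.11,0,0])@Ry(-th).T-[.11,0,0]+[0,0,.062]
    return L@Rz(r[2]).T+[r[0],r[1],0]
F2=lambda r:(proj("top",T(q,TP(r,P)),C)-pp).ravel()
s2=least_squares(F2,[.01,.055,0],loss="soft_l1");r=s2.x
print("plate in griddle mm",r*1e3, "offset to seat",[26-r[0]*1e3,55-r[1]*1e3]);print(F2(r).reshape(-1,2).round(1).tolist())
H=np.array([[80,-68,0],[80,68,0]])/1e3;print("holes",TP(r,H)*1e3)
np.savez("fit.npz",q=q,r=r)
# depth check
d=np.load("top0.npy");W=cloud("top",d,C);
gw=W@np.eye(3);g2=(W-[q[0],q[1],0])@Rz(q[2])
for n,(u,v) in dict(deckL=(60,500),deckF=(440,530),flange=(330,130),podtop=(640,480),handle=(665,360),panfront=(330,440),panback=(330,200),counter=(-40,300)).items():
    x,y=f([u,v]).round().astype(int);print(n,(g2[y,x]*1e3).round(1))
E
```

```text
griddle [ 0.5368622  -0.03912226  0.05805529] 3.326322839881748
[[1.1, -1.4], [-0.1, -1.8], [0.0, 2.8], [2.0, 2.1], [-1.7, -1.6], [-2.1, 2.1], [-0.8, 0.3], [1.0, -0.6], [0.0, -0.1], [0.0, -0.1]]
plate in griddle mm [ 10.44825756  27.15946274 -25.21048744] offset to seat [np.float64(15.551742436709931), np.float64(27.84053725732028)]
[[-0.5, 0.2], [0.4, -0.4], [-0.9, 0.7], [0.3, 0.8], [-1.0, -0.7], [1.0, -2.8], [0.8, 0.3], [-0.2, 0.1]]
holes [[ 88.47132953 -42.82956882  71.49604216]
 [ 91.89959265  93.1272148   71.49604216]]
deckL [-97.6 191.6  61.3]
deckF [-129.2  -22.5   64.4]
flange [100.   24.6  76.2]
podtop [-107.8 -135.8   76.2]
handle [ -39.3 -149.6  111.6]
panfront [-74.6  36.   69.3]
panback [60.5 27.  76.5]
counter [ 1.950e+01  2.638e+02 -2.000e-01]
```

```bash
cat > go.py <<'E'
import sys
from fit import *
from scipy.spatial.transform import Rotation as Ro
z=np.load("fit.npz");q=z["q"]
def report():
    s=env.state();R=Ro.from_euler("xyz",s["ee_rot"],degrees=True).as_matrix()
    g=(s["tcp_pos"]-[q[0],q[1],0])@Rz(q[2])
    print("t",s["t"],"tcp griddle mm",(g*1e3).round(1),"yaw rel",round(s["ee_rot"][2]-np.degrees(q[2]),2),"rot",np.round(s["ee_rot"],1),"F",(s["wrist_force"]@Rz(q[2])).round(1),"M",np.round(s["moment"],2),"op",round(s["opening"],4))
    return s,R,g
def to(x,y,zz):
    s,R,g=report();w=Rz(q[2])@(np.array([x,y,zz])/1e3-g);print("tool shift mm",(w@R*1e3).round(1))
if __name__=="__main__":
    to(*map(float,sys.argv[1:])) if len(sys.argv)>3 else report()
E
python3 go.py 25 95 203; python3 -c "
import numpy as np;z=np.load('fit.npz');print(z['q'],z['r'])"
```

```text
t 0.1 tcp griddle mm [-308.9  599.2  202.9] yaw rel 156.98 rot [-179.9    0.   160.3] F [0.1 0.8 0.2] M [-0.03 -0.02  0.01] op 0.0854
tool shift mm [-5.045e+02 -3.334e+02  2.000e-01]
[ 0.5368622  -0.03912226  0.05805529] [ 0.01044826  0.02715946 -0.02521049]
```

```bash
python3 -m crank '[{"translation":[-40,-27,0],"turn":[0,0,0],"grip":-1},{"translation":[-40,-27,0],"turn":[0,0,0],"grip":-1},{"translation":[-40,-27,0],"turn":[0,0,0],"grip":-1},{"translation":[-40,-27,0],"turn":[0,0,0],"grip":-1},{"translation":[-40,-27,0],"turn":[0,0,0],"grip":-1},{"translation":[-40,-27,0],"turn":[0,0,0],"grip":-1},{"translation":[-40,-27,0],"turn":[0,0,0],"grip":-1},{"translation":[-40,-27,0],"turn":[0,0,0],"grip":-1},{"translation":[-40,-27,0],"turn":[0,0,0],"grip":-1},{"translation":[-40,-27,0],"turn":[0,0,0],"grip":-1},{"translation":[-40,-27,0],"turn":[0,0,0],"grip":-1},{"translation":[-40,-27,0],"turn":[0,0,0],"grip":-1}]'; python3 go.py 25 95 203
```

```text
t: 1.3
tcp_pos: [0.5373, 0.0726, 0.2032]
ee_rot: [-180.0, -0.0, 160.3]
wrist_force: [0.3, 1.2, 0.1]
opening: 0.0001
grasp_force: 0.0
t 1.3 tcp griddle mm [  6.9 111.5 203.2] yaw rel 156.97 rot [-180.    -0.   160.3] F [0.3 1.2 0.1] M [ 0.05  0.05 -0.01] op 0.0001
tool shift mm [-23.1  -8.1   0.2]
```

```bash
python3 -m crank '[{"translation":[0,0,0],"turn":[0,0,-8],"grip":-1},{"translation":[0,0,0],"turn":[0,0,-8],"grip":-1},{"translation":[0,0,0],"turn":[0,0,-7],"grip":-1},{"translation":[0,0,0],"turn":[0,0,0],"grip":-1}]'; python3 go.py 25 85 110
```

```text
t: 1.7
tcp_pos: [0.5364, 0.0742, 0.2031]
ee_rot: [180.0, -0.0, -176.6]
wrist_force: [-0.3, -0.2, 1.0]
opening: -0.0003
grasp_force: 0.0
t 1.7 tcp griddle mm [  6.1 113.2 203.1] yaw rel -179.91 rot [ 180.    -0.  -176.6] F [-0.4 -0.2  1. ] M [ 0.01  0.   -0.  ] op -0.0003
tool shift mm [-18.9 -28.2  93. ]
```

```bash
python3 -m crank '[{"translation":[-19,-18,30],"turn":[0,0,0],"grip":-1},{"translation":[0,0,40],"turn":[0,0,0],"grip":-1},{"translation":[0,0,30],"turn":[0,0,0],"grip":-1},{"translation":[0,0,10],"turn":[0,0,0],"grip":-1},{"translation":[0,0,8],"turn":[0,0,0],"grip":-1},{"translation":[0,0,0],"turn":[0,0,0],"grip":-1},{"translation":[0,0,0],"turn":[0,0,0],"grip":-1}]'; python3 go.py 25 95 83
```

```text
t: 2.4
tcp_pos: [0.557, 0.0577, 0.0864]
ee_rot: [-180.0, 0.1, -176.7]
wrist_force: [-0.0, 0.8, 0.4]
opening: 0.0001
grasp_force: 0.0
t 2.4 tcp griddle mm [25.8 95.5 86.4] yaw rel -180.06 rot [-1.800e+02  1.000e-01 -1.767e+02] F [0.  0.8 0.4] M [ 0.02  0.   -0.02] op 0.0001
tool shift mm [ 0.8 -0.5  3.4]
```

```bash
python3 -m crank '[{"translation":[0,4,3],"turn":[0,0,0],"grip":-1},{"translation":[0,4,0],"turn":[0,0,0],"grip":-1},{"translation":[0,4,0],"turn":[0,0,0],"grip":-1},{"translation":[0,4,0],"turn":[0,0,0],"grip":-1},{"translation":[0,4,0],"turn":[0,0,0],"grip":-1},{"translation":[0,3,0],"turn":[0,0,0],"grip":-1},{"translation":[0,3,0],"turn":[0,0,0],"grip":-1},{"translation":[0,0,0],"turn":[0,0,0],"grip":-1},{"translation":[0,0,0],"turn":[0,0,0],"grip":-1}]'; python3 go.py
```

```text
t: 3.3
tcp_pos: [0.555, 0.0835, 0.0823]
ee_rot: [-180.0, -0.0, -176.7]
wrist_force: [0.4, -0.2, -0.4]
opening: -0.0
grasp_force: 0.0
t 3.3 tcp griddle mm [ 25.2 121.3  82.3] yaw rel -180.03 rot [-180.    -0.  -176.7] F [ 0.4 -0.3 -0.4] M [ 0.01 -0.03  0.01] op -0.0
```

```bash
python3 -m crank '[{"translation":[0,3,0],"turn":[0,0,0],"grip":-1},{"translation":[0,3,0],"turn":[0,0,0],"grip":-1},{"translation":[0,3,0],"turn":[0,0,0],"grip":-1},{"translation":[0,3,0],"turn":[0,0,0],"grip":-1},{"translation":[0,3,0],"turn":[0,0,0],"grip":-1},{"translation":[0,0,0],"turn":[0,0,0],"grip":-1}]'; python3 go.py
```

```text
t: 3.9
tcp_pos: [0.5541, 0.0991, 0.0823]
ee_rot: [180.0, -0.0, -176.7]
wrist_force: [0.2, 0.2, -0.3]
opening: 0.0002
grasp_force: 0.0
t 3.9 tcp griddle mm [ 25.2 137.   82.3] yaw rel -179.99 rot [ 180.    -0.  -176.7] F [ 0.2  0.2 -0.3] M [ 0.01  0.04 -0.  ] op 0.0002
```

Run:
```python
from h import *
a,d=env.grab_frame("side");b,_=env.grab_frame("top");np.save("side1.npy",d);cv2.imwrite("pics/t1raw.png",b);cv2.imwrite("pics/s1raw.png",a)
A=cv2.resize(a[140:300,180:400],(480,349),interpolation=cv2.INTER_CUBIC)
B=cv2.resize(b[198:403,160:430],(460,349),interpolation=cv2.INTER_CUBIC)
p=np.hstack([A[:, :400],B[:,:400]]);p=(255*(p/255.)**.6).clip(0,255).astype('u1');cv2.imwrite("pics/c2.png",p)
```

```text
(no output)
```

View pics/c2.png

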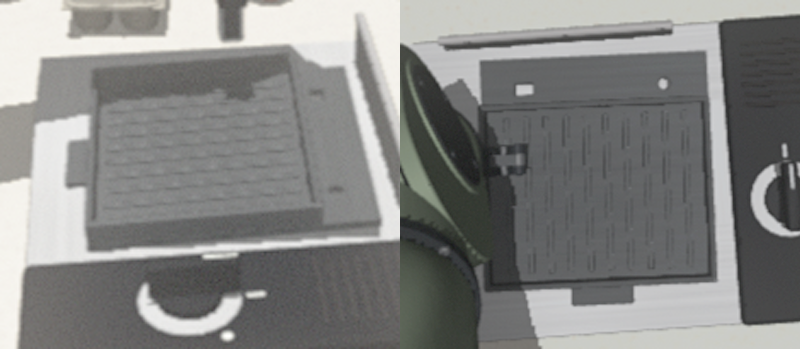

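Run:
```python
from fit import *
q=np.load("fit.npz")["q"];s=env.state();print(s["tcp_pos"],s["ee_rot"])
for n in("side","top"):print(n,proj(n,s["tcp_pos"]))
w=ray("top",224.6,290.7,.082);print((w-[q[0],q[1],0])@Rz(q[2]))
d=np.load("side1.npy");W=cloud("side",d);g=(W-[q[0],q[1],0])@Rz(q[2])
for (u,v) in [(235,20),(235,32),(235,50),(235,80)]:
    y,x=int(140+v/2.18),int(180+u/2.18);print((x,y),(g[y,x]*1e3).round(1))
```

```text
[0.55414043 0.09851353 0.08231403] [-1.79988766e+02 -2.46695227e-04 -1.76694652e+02]
side [[284.51546857 169.34474124]]
top [[207.98865872 293.05130192]]
[0.02720413 0.10925155 0.082     ]
(287, 149) [ 29.7 122.9 133.7]
(287, 154) [ 29.6 123.3 123. ]
(287, 162) [ 35.  199.5  60.8]
(287, 176) [ 28.8 124.   74.9]
```

Run:
```python
import cv2,numpy as np
a=cv2.imread("pics/s1raw.png");b=cv2.imread("pics/t1raw.png")
p=np.hstack([cv2.resize(a[100:220,220:340],(400,400),interpolation=2),cv2.resize(b[240:340,160:260],(400,400),interpolation=2)])
cv2.imwrite("pics/c3.png",(255*(p/255.)**.6).clip(0,255).astype('u1'))
```

```text
(no output)
```

View pics/c3.png

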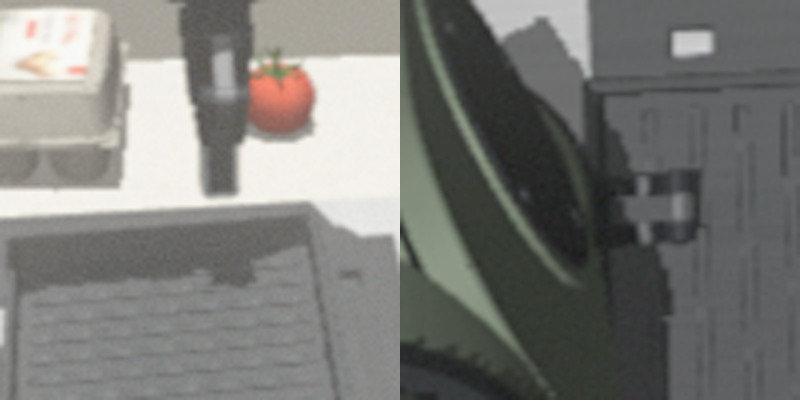

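The left crop shows the dark fingertip ending at about side pixel (286,158), above the far rim, with worktop visible below it. It is higher than the reported TCP, so I'll measure it from depth.

Run:
```python
from fit import *
q=np.load("fit.npz")["q"]
d=np.load("side1.npy");W=cloud("side",d);g=((W-[q[0],q[1],0])@Rz(q[2])*1e3).round(0)
for v in range(140,176,2):print(v,d[v,286].round(3),g[v,286], d[v,282].round(3), d[v,290].round(3))
print(env.hold_point_z)
_,D=env.grab_frame("top");G=((cloud("top",D)-[q[0],q[1],0])@Rz(q[2])*1e3).round(0)
for u in range(204,240,3):print(u,G[293,u])
```

```text
140 1.053 [ 27. 105. 162.] 1.053 1.055
142 1.056 [ 27. 106. 158.] 1.053 1.06
144 1.077 [ 28. 122. 144.] 1.077 1.086
146 1.085 [ 28. 127. 138.] 1.081 1.091
148 1.084 [ 28. 124. 136.] 1.077 1.093
150 1.087 [ 28. 125. 131.] 1.083 1.095
152 1.09 [ 28. 125. 126.] 1.083 1.096
154 1.092 [ 28. 125. 122.] 1.091 1.101
156 1.092 [ 28. 122. 119.] 1.09 1.104
158 1.105 [ 28. 131. 110.] 1.104 1.101
160 1.321 [ 41. 316.  -3.] 1.318 1.317
162 1.187 [ 33. 197.  62.] 1.191 1.189
164 1.187 [ 33. 195.  59.] 1.183 1.184
166 1.12 [ 28. 135.  91.] 1.181 1.113
168 1.117 [ 28. 130.  89.] 1.114 1.114
170 1.117 [ 27. 128.  86.] 1.115 1.119
172 1.123 [ 28. 131.  80.] 1.117 1.123
174 1.123 [ 27. 128.  77.] 1.122 1.126
0.0187
204 [ 22.  78. 394.]
207 [ 23.  93. 305.]
210 [ 23. 102. 240.]
213 [ 23. 102. 218.]
216 [ 23.  99. 215.]
219 [ 23.  95. 214.]
222 [ 23.  91. 211.]
225 [ 22.  88. 206.]
228 [ 22.  84. 205.]
231 [ 22.  80. 200.]
234 [22. 95. 78.]
237 [22. 90. 75.]
```

```bash
python3 -m crank '[{"translation":[0,-20,0],"turn":[0,0,0],"grip":-1},{"translation":[0,-17,0],"turn":[0,0,0],"grip":-1},{"translation":[0,0,10],"turn":[0,0,0],"grip":-1},{"translation":[0,0,8],"turn":[0,0,0],"grip":-1},{"translation":[0,0,4],"turn":[0,0,0],"grip":-1},{"translation":[0,0,0],"turn":[0,0,0],"grip":-1},{"translation":[0,0,0],"turn":[0,0,0],"grip":-1}]'
cat > tip.py <<'E'
from go import *
s,R,g=report()
_,d=env.grab_frame("side");G=(cloud("side",d)-[q[0],q[1],0])@Rz(q[2])*1e3
# points in a column about tcp
m=(abs(G[...,0]-g[0]*1e3)<16)&(abs(G[...,1]-g[1]*1e3+13)<14)&(G[...,2]>78)&(d>0)
z=np.sort(G[m][:,2]);print("low z of finger",z[:12].round(0),len(z)); k=m&(G[...,2]<z[0]+25);print("x,y median",np.median(G[k],0).round(1), G[k].min(0).round(1),G[k].max(0).round(1))
E
python3 tip.py
```

```text
t: 4.75
tcp_pos: [0.5562, 0.0621, 0.0603]
ee_rot: [180.0, -0.0, -176.7]
wrist_force: [0.3, -0.5, -0.9]
opening: 0.0002
grasp_force: 0.0
t 4.75 tcp griddle mm [25.2 99.9 60.3] yaw rel -179.99 rot [ 180.    -0.  -176.7] F [ 0.2 -0.5 -0.9] M [ 0.01 -0.    0.02] op 0.0002
low z of finger [87. 87. 87. 88. 89. 89. 89. 89. 89. 90. 90. 90.] 345
x,y median [ 26.1  88.8 100.9] [15.6 80.2 86.7] [ 37.8  95.2 111.7]
```

```bash
python3 -m crank '[{"translation":[0,4,5],"turn":[0,0,0],"grip":-1},{"translation":[0,4,0],"turn":[0,0,0],"grip":-1},{"translation":[0,4,0],"turn":[0,0,0],"grip":-1},{"translation":[0,3,0],"turn":[0,0,0],"grip":-1},{"translation":[0,3,0],"turn":[0,0,0],"grip":-1},{"translation":[0,3,0],"turn":[0,0,0],"grip":-1},{"translation":[0,3,0],"turn":[0,0,0],"grip":-1}]'; python3 go.py
```

```text
t: 5.5
tcp_pos: [0.5547, 0.0852, 0.0552]
ee_rot: [-180.0, -0.0, -176.7]
wrist_force: [-0.5, -4.8, -0.8]
opening: -0.0003
grasp_force: 2.0
t 5.5 tcp griddle mm [ 25.1 123.1  55.2] yaw rel -180.05 rot [-180.    -0.  -176.7] F [-0.8 -4.8 -0.8] M [-0.9   0.14  0.  ] op -0.0003
```

```bash
python3 -m crank '[{"translation":[0,2,0],"turn":[0,0,0],"grip":-1},{"translation":[0,2,0],"turn":[0,0,0],"grip":-1},{"translation":[0,2,0],"turn":[0,0,0],"grip":-1},{"translation":[0,2,0],"turn":[0,0,0],"grip":-1},{"translation":[0,2,0],"turn":[0,0,0],"grip":-1}]'; python3 go.py
```

```text
t: 6.0
tcp_pos: [0.5543, 0.0957, 0.0553]
ee_rot: [-180.0, -0.0, -176.7]
wrist_force: [-0.5, -4.8, -1.0]
opening: -0.0003
grasp_force: 1.7
t 6.0 tcp griddle mm [ 25.2 133.6  55.3] yaw rel -180.02 rot [-180.    -0.  -176.7] F [-0.7 -4.8 -1. ] M [-0.94  0.07 -0.02] op -0.0003
```

```bash
python3 -m crank '[{"translation":[0,2,0],"turn":[0,0,0],"grip":-1},{"translation":[0,2,0],"turn":[0,0,0],"grip":-1},{"translation":[0,2,0],"turn":[0,0,0],"grip":-1},{"translation":[0,2,0],"turn":[0,0,0],"grip":-1},{"translation":[0,2,0],"turn":[0,0,0],"grip":-1},{"translation":[0,-6,0],"turn":[0,0,0],"grip":-1},{"translation":[0,-20,0],"turn":[0,0,0],"grip":-1},{"translation":[0,-44,0],"turn":[0,0,0],"grip":-1},{"translation":[-30,-30,0],"turn":[0,0,0],"grip":-1}]'; python3 go.py
python3 - <<'E'
from h import *
b,_=env.grab_frame("top");cv2.imwrite("pics/t2raw.png",b)
p=cv2.resize(b[198:403,160:430],(783,594),interpolation=cv2.INTER_CUBIC)
cv2.imwrite("pics/c4.png",(255*(p/255.)**.6).clip(0,255).astype('u1'))
E
```

```text
t: 6.9
tcp_pos: [0.5876, 0.0049, 0.0555]
ee_rot: [-180.0, -0.1, -176.7]
wrist_force: [0.8, 1.3, 0.2]
opening: -0.0
grasp_force: 0.0
t 6.9 tcp griddle mm [53.3 41.  55.5] yaw rel -180.02 rot [-1.800e+02 -1.000e-01 -1.767e+02] F [0.8 1.3 0.2] M [ 0.03 -0.01  0.  ] op -0.0
```

View pics/c4.png

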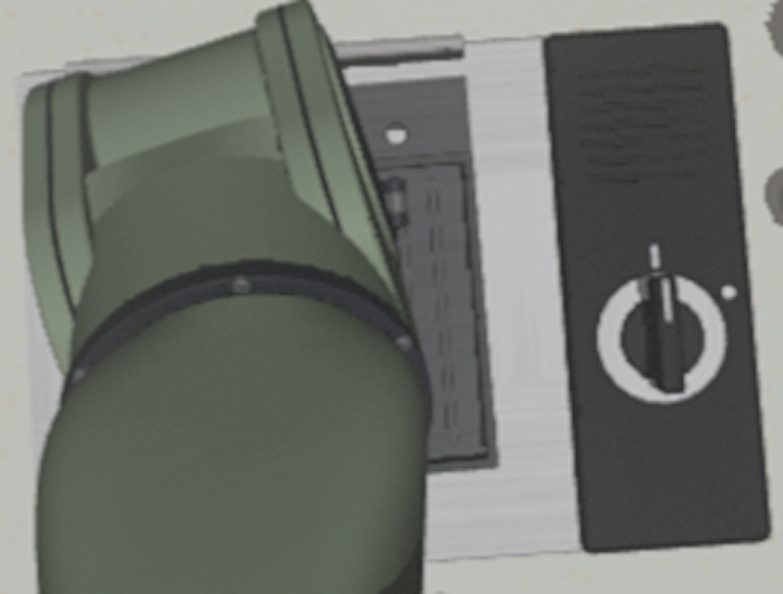

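The crop shows the arm covering the left part. Visible are the right flange corner (467,78), the right hole (396,134), the rim rear-right (465,163) and front-right (495,465).

```bash
cat > pl.py <<'E'
from fit import *
q=np.load("fit.npz")["q"];C=cam("top")
def fitp(P,px,th=.05):
    P=np.array(P)/1e3;px=np.array(px)/2.9+[160,198]
    def TP(r,P):
        L=(P+[.11,0,0])@Ry(-th).T-[.11,0,0]+[0,0,.062]
        return L@Rz(r[2]).T+[r[0],r[1],0]
    F=lambda r:(proj("top",TP(r,P)@Rz(q[2]).T+[q[0],q[1],0],C)-px).ravel()
    r=least_squares(F,[.01,.05,0],loss="soft_l1").x
    print("plate x,y mm, yaw",(r*1e3).round(1),"holes",(TP(r,np.array([[.08,-.068,0],[.08,.068,0]]))*1e3).round(1).tolist(),F(r).reshape(-1,2).round(1).tolist())
E
python3 - <<'E'
from pl import *
fitp([[110,-110,7],[80,-68,4],[-110,-110,20]],[[467,78],[396,134],[495,466]])
fitp([[110,-110,7],[80,-68,4],[-110,-110,20]],[[521,88],[448,142],[540,479]])
E
python3 go.py 56 50 55
```

```text
plate x,y mm, yaw [15.9 55.1  3. ] holes [[95.8, -12.6, 71.5], [95.4, 123.4, 71.5]] [[-0.2, -0.9], [0.2, -0.1], [0.0, 1.0]]
plate x,y mm, yaw [ 10.8  27.9 -23.4] holes [[88.9, -41.9, 71.5], [92.1, 94.0, 71.5]] [[-0.2, -0.7], [0.3, 0.1], [-0.0, 0.5]]
t 6.95 tcp griddle mm [59.1 35.1 55.7] yaw rel -180.35 rot [-179.8    0.2 -177. ] F [ 0.8 -9.5 -1.1] M [-0.5  -0.09 -0.  ] op 0.0001
tool shift mm [ 3.2 14.9  0.7]
```

```bash
python3 -m crank '[{"translation":[0,0,0],"turn":[0,0,0],"grip":-1},{"translation":[4,0,-2],"turn":[0,0,0],"grip":-1},{"translation":[0,10,0],"turn":[0,0,0],"grip":-1},{"translation":[0,10,0],"turn":[0,0,0],"grip":-1},{"translation":[0,0,0],"turn":[0,0,0],"grip":-1},{"translation":[0,0,0],"turn":[0,0,0],"grip":-1}]'; python3 go.py; python3 tip.py
```

```text
t: 7.55
tcp_pos: [0.5843, 0.0279, 0.0573]
ee_rot: [-180.0, 0.0, -176.6]
wrist_force: [0.1, -0.1, -0.1]
opening: 0.0002
grasp_force: 0.0
t 7.55 tcp griddle mm [51.2 64.1 57.3] yaw rel -179.95 rot [-180.     0.  -176.6] F [ 0.1 -0.1 -0.1] M [-0.02  0.    0.06] op 0.0002
t 7.55 tcp griddle mm [51.2 64.1 57.3] yaw rel -179.95 rot [-180.     0.  -176.6] F [ 0.1 -0.1 -0.1] M [-0.02  0.    0.06] op 0.0002
low z of finger [78. 78. 78. 78. 78. 78. 78. 79. 82. 85. 85. 85.] 368
x,y median [52.  54.8 95.1] [39.7 40.9 78. ] [ 67.   61.  102.8]
```

```bash
python3 -m crank '[{"translation":[-4,-8,0],"turn":[0,0,0],"grip":-1},{"translation":[-4,0,1],"turn":[0,0,0],"grip":-1},{"translation":[-2,0,1],"turn":[0,0,0],"grip":-1},{"translation":[-2,0,0],"turn":[0,0,0],"grip":-1},{"translation":[-2,0,0],"turn":[0,0,0],"grip":-1},{"translation":[-2,0,0],"turn":[0,0,0],"grip":-1},{"translation":[-2,0,0],"turn":[0,0,0],"grip":-1}]'; python3 go.py
```

```text
t: 8.3
tcp_pos: [0.6017, 0.0202, 0.0552]
ee_rot: [-180.0, -0.1, -176.7]
wrist_force: [-7.7, -0.5, 4.1]
opening: 0.0
grasp_force: 3.8
t 8.3 tcp griddle mm [68.2 55.4 55.2] yaw rel -180.02 rot [-1.800e+02 -1.000e-01 -1.767e+02] F [-7.7 -0.   4.1] M [-0.09  1.59 -0.01] op 0.0
```

```bash
python3 -m crank '[{"translation":[-1,0,0],"turn":[0,0,0],"grip":-1},{"translation":[-1,0,0],"turn":[0,0,0],"grip":-1},{"translation":[-1,0,0],"turn":[0,0,0],"grip":-1},{"translation":[-1,0,0],"turn":[0,0,0],"grip":-1}]'; python3 go.py
```

```text
t: 8.7
tcp_pos: [0.6063, 0.0204, 0.0551]
ee_rot: [-180.0, -0.1, -176.7]
wrist_force: [-3.6, -0.4, -3.3]
opening: 0.0002
grasp_force: 1.7
t 8.7 tcp griddle mm [72.8 55.4 55.1] yaw rel -180.02 rot [-1.800e+02 -1.000e-01 -1.767e+02] F [-3.7 -0.2 -3.3] M [-0.12  0.73 -0.05] op 0.0002
```

```bash
python3 -m crank '[{"translation":[-1,0,0],"turn":[0,0,0],"grip":-1},{"translation":[-1,0,0],"turn":[0,0,0],"grip":-1},{"translation":[-1,0,0],"turn":[0,0,0],"grip":-1}]'; python3 go.py
```

```text
t: 9.0
tcp_pos: [0.6094, 0.0207, 0.0553]
ee_rot: [-180.0, -0.0, -176.7]
wrist_force: [-7.2, 0.6, 2.7]
opening: 0.0003
grasp_force: 3.7
t 9.0 tcp griddle mm [75.9 55.5 55.3] yaw rel -180.02 rot [-180.    -0.  -176.7] F [-7.2  1.1  2.7] M [0.01 1.59 0.1 ] op 0.0003
```

```bash
python3 -m crank '[{"translation":[-1,0,0],"turn":[0,0,0],"grip":-1},{"translation":[-1,0,0],"turn":[0,0,0],"grip":-1}]'; python3 go.py
```

```text
t: 9.2
tcp_pos: [0.6108, 0.0206, 0.0553]
ee_rot: [-180.0, -0.1, -176.7]
wrist_force: [-11.4, -0.3, 4.1]
opening: 0.0001
grasp_force: 5.6
t 9.2 tcp griddle mm [77.3 55.4 55.3] yaw rel -180.02 rot [-1.800e+02 -1.000e-01 -1.767e+02] F [-11.4   0.3   4.1] M [-0.02  2.4   0.02] op 0.0001
```

```bash
python3 -m crank '[{"translation":[-1,0,0],"turn":[0,0,0],"grip":-1},{"translation":[0,0,0],"turn":[0,0,0],"grip":-1}]'; python3 go.py;python3 - <<'E'
from h import *
b,_=env.grab_frame("top");a,d=env.grab_frame("side");np.save("side3.npy",d)
B=cv2.resize(b[198:300,240:430],(551,296),interpolation=2);A=cv2.resize(a[140:265,190:400],(504,300),interpolation=2)
p=np.zeros((600,560,3),'u1');p[:296,:551]=B;p[300:,:504]=A
cv2.imwrite("pics/c5.png",(255*(p/255.)**.6).clip(0,255).astype('u1'))
E
```

```text
t: 9.4
tcp_pos: [0.6111, 0.0207, 0.0552]
ee_rot: [-180.0, -0.2, -176.7]
wrist_force: [-13.2, -0.7, 8.1]
opening: 0.0002
grasp_force: 6.6
t 9.4 tcp griddle mm [77.6 55.4 55.2] yaw rel -180.02 rot [-180.    -0.2 -176.7] F [-13.3   0.    8.1] M [-0.07  2.82  0.04] op 0.0002
```

View pics/c5.png

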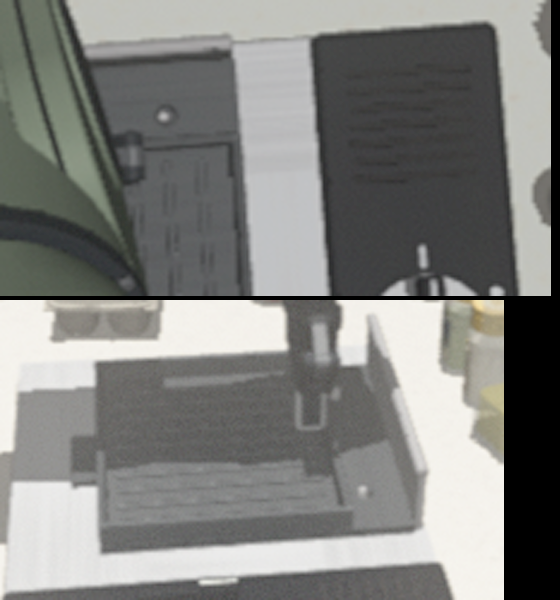

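The plate is against the guard, and the pin shows in the right hole (top part, (167,116)). I'll check the flange height from depth to see whether it has dropped.

```bash
cat > flat.py <<'E'
from go import *
# plane fit of floor/flange from both cameras, griddle coords
for n in("side","top"):
    D=np.median([env.grab_frame(n)[1] for _ in range(3)],0);G=(cloud(n,D)-[q[0],q[1],0])@Rz(q[2])*1e3
    def reg(nm,x0,x1,y0,y1):
        m=(G[...,0]>x0)&(G[...,0]<x1)&(G[...,1]>y0)&(G[...,1]<y1)&(G[...,2]>50)&(G[...,2]<90)&(D>0);print(n,nm,m.sum(),np.median(G[m][:,2]).round(1) if m.any() else None)
    reg("flange R",98,128,-45,0);reg("flange L",98,128,110,150);reg("floor rear",50,75,-35,10);reg("floor front",-70,-45,-35,10);reg("deck R",-100,120,-90,-65);reg("pod",-120,120,-130,-110)
report()
E
python3 flat.py
```

```text
side flange R 254 67.8
side flange L 115 67.7
side floor rear 198 68.2
side floor front 211 68.1
side deck R 1279 60.9
side pod 887 72.9
top flange R 482 68.7
top flange L 0 None
top floor rear 399 69.2
top floor front 387 69.1
top deck R 2001 61.6
top pod 1809 73.7
t 9.8 tcp griddle mm [77.6 55.4 55.2] yaw rel -180.02 rot [-180.    -0.2 -176.7] F [-13.6   0.6   6.4] M [-0.02  2.77  0.02] op -0.0002
```

It dropped: the flange and floor are 7 mm above the deck at front and rear, so the plate lies flat. Now I back off and go to the handle.

```bash
python3 -m crank '[{"translation":[4,0,0],"turn":[0,0,0],"grip":-1},{"translation":[6,0,0],"turn":[0,0,0],"grip":-1},{"translation":[0,0,-20],"turn":[0,0,0],"grip":-1},{"translation":[0,0,-30],"turn":[0,0,0],"grip":-1},{"translation":[0,0,-30],"turn":[0,0,0],"grip":-1},{"translation":[20,-40,0],"turn":[0,0,0],"grip":-1},{"translation":[20,-40,0],"turn":[0,0,0],"grip":-1},{"translation":[20,-40,0],"turn":[0,0,0],"grip":0.3},{"translation":[20,-40,0],"turn":[0,0,0],"grip":0.3},{"translation":[15,-40,0],"turn":[0,0,0],"grip":0.3},{"translation":[0,-9,0],"turn":[0,0,0],"grip":0.3},{"translation":[0,0,0],"turn":[0,0,0],"grip":0.3}]'; python3 go.py -30 -154 95; python3 flat.py
```

```text
t: 11.0
tcp_pos: [0.5197, -0.1954, 0.1354]
ee_rot: [-180.0, 0.0, -176.9]
wrist_force: [0.1, 0.7, 0.1]
opening: 0.0554
grasp_force: 0.0
t 11.0 tcp griddle mm [ -26.2 -155.   135.4] yaw rel -180.18 rot [-180.     0.  -176.9] F [0.1 0.7 0.1] M [ 0.04 -0.05  0.02] op 0.0554
tool shift mm [ 3.8  1.  40.4]
side flange R 255 67.9
side flange L 165 67.6
side floor rear 200 68.2
side floor front 206 68.2
side deck R 1282 60.8
side pod 885 72.9
top flange R 483 68.6
top flange L 434 68.5
top floor rear 411 69.1
top floor front 422 69.1
top deck R 2001 61.5
top pod 1522 73.6
t 11.3 tcp griddle mm [ -25.5 -152.4  135.4] yaw rel -179.93 rot [ 180.     0.  -176.6] F [ 1.  -0.  -0.9] M [ 0.1   0.03 -0.01] op 0.0553
```

```bash
python3 -m crank '[{"translation":[4.5,-1.5,20],"turn":[0,0,0],"grip":0.3},{"translation":[0,0,18],"turn":[0,0,0],"grip":0.3},{"translation":[0,0,0],"turn":[0,0,0],"grip":0.3},{"translation":[0,0,0],"turn":[0,0,0],"grip":0.3}]'
python3 - <<'E'
from go import *
s,R,g=report()
a,d=env.grab_frame("side");G=(cloud("side",d)-[q[0],q[1],0])@Rz(q[2])*1e3
m=(abs(G[...,0]+27)<16)&(abs(G[...,1]+154)<70)&(G[...,2]>116)&(d>0)
z=np.sort(G[m][:,2]);print(z[:15].round(0));k=m&(G[...,2]<z[0]+15);print(np.median(G[k],0).round(1),G[k].min(0).round(1),G[k].max(0).round(1))
h=(abs(G[...,0]+30)<45)&(abs(G[...,1]+154)<25)&(G[...,2]>100)&(G[...,2]<115);print("handle",h.sum(),G[h].min(0).round(1),G[h].max(0).round(1))
p=cv2.resize(a[180:330,160:360],(800,600),interpolation=2);cv2.imwrite("pics/c6.png",(255*(p/255.)**.6).clip(0,255).astype('u1'))
E
```

```text
t: 11.7
tcp_pos: [0.5158, -0.1952, 0.0978]
ee_rot: [180.0, 0.0, -176.7]
wrist_force: [-0.5, 0.0, 0.6]
opening: 0.056
grasp_force: 0.0
t 11.7 tcp griddle mm [ -30.1 -154.6   97.8] yaw rel -179.98 rot [ 180.     0.  -176.7] F [-0.5  0.   0.6] M [-0.04  0.04  0.03] op 0.056
[128. 129. 129. 129. 129. 129. 130. 130. 130. 130. 130. 130. 131. 131.
 131.]
[ -29.1 -191.   137.8] [ -39.2 -199.4  128.4] [ -17.8 -187.2  143.2]
handle 334 [ -55.6 -167.1  100. ] [   8.2 -149.6  113.5]
```

View pics/c6.png

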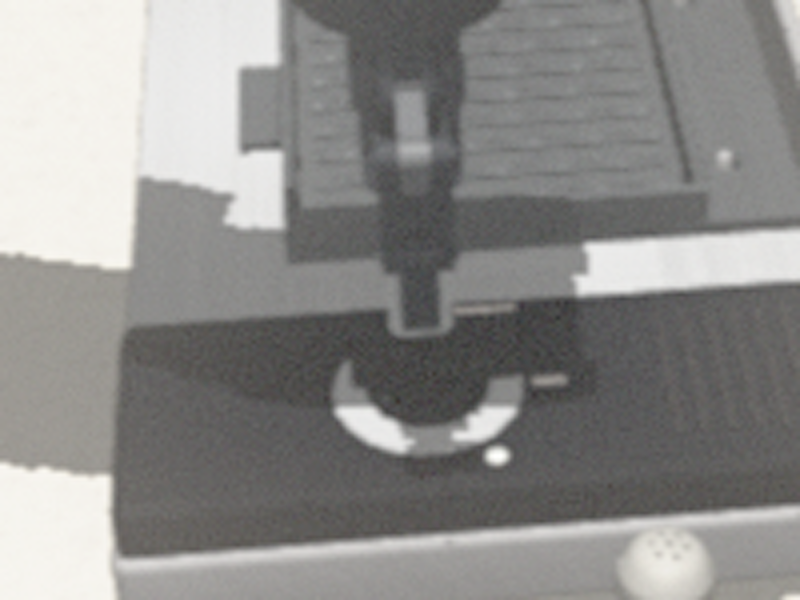

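The picture shows the fingers straddling the handle line above the dial (tip at about (420,330) in the crop), aligned with the axis. Lower and close.

```bash
python3 -m crank '[{"translation":[0,0,12],"turn":[0,0,0],"grip":0.3},{"translation":[0,0,12],"turn":[0,0,0],"grip":0.3},{"translation":[0,0,6],"turn":[0,0,0],"grip":0.3},{"translation":[0,0,5],"turn":[0,0,0],"grip":0.3},{"translation":[0,0,0],"turn":[0,0,0],"grip":0.3}]'; python3 go.py; python3 -m crank '[{"translation":[0,0,0],"turn":[0,0,0],"grip":-0.3},{"translation":[0,0,0],"turn":[0,0,0],"grip":-0.5},{"translation":[0,0,0],"turn":[0,0,0],"grip":-0.6},{"translation":[0,0,0],"turn":[0,0,0],"grip":-1},{"translation":[0,0,0],"turn":[0,0,0],"grip":-1},{"translation":[0,0,0],"turn":[0,0,0],"grip":-1}]';python3 go.py
```

```text
t: 12.25
tcp_pos: [0.5152, -0.1956, 0.0617]
ee_rot: [180.0, -0.1, -176.7]
wrist_force: [0.1, 0.3, 0.0]
opening: 0.0555
grasp_force: 0.0
t 12.25 tcp griddle mm [ -30.7 -155.    61.7] yaw rel -180.02 rot [ 1.800e+02 -1.000e-01 -1.767e+02] F [0.1 0.3 0. ] M [-0.07  0.04  0.01] op 0.0555
t: 12.85
tcp_pos: [0.5156, -0.196, 0.0628]
ee_rot: [-180.0, 0.0, -176.7]
wrist_force: [-0.4, -1.1, 6.0]
opening: 0.0126
grasp_force: 58.6
t 12.85 tcp griddle mm [ -30.3 -155.4   62.8] yaw rel -180.03 rot [-180.     0.  -176.7] F [-0.5 -1.1  6. ] M [-0.28  0.23  0.09] op 0.0126
```

```bash
python3 -m crank '[{"translation":[0,0,-1],"turn":[0,0,6],"grip":-1},{"translation":[0,0,0],"turn":[0,0,6],"grip":-1},{"translation":[0,0,0],"turn":[0,0,6],"grip":-1},{"translation":[0,0,0],"turn":[0,0,6],"grip":-1},{"translation":[0,0,0],"turn":[0,0,6],"grip":-1},{"translation":[0,0,0],"turn":[0,0,6],"grip":-1}]'; python3 go.py; python3 -m crank '[{"translation":[0,0,0],"turn":[0,0,6],"grip":-1},{"translation":[0,0,0],"turn":[0,0,6],"grip":-1},{"translation":[0,0,0],"turn":[0,0,6],"grip":-1},{"translation":[0,0,0],"turn":[0,0,6],"grip":-1},{"translation":[0,0,0],"turn":[0,0,0],"grip":-1},{"translation":[0,0,0],"turn":[0,0,0],"grip":-1}]';python3 go.py
```

```text
t: 13.45
tcp_pos: [0.516, -0.1946, 0.0629]
ee_rot: [179.9, -0.0, 147.1]
wrist_force: [5.9, 4.7, -13.7]
opening: 0.0127
grasp_force: 60.6
t 13.45 tcp griddle mm [ -29.8 -154.    62.9] yaw rel 143.77 rot [179.9  -0.  147.1] F [  6.2   4.4 -13.7] M [ 1.37 -1.27 -0.08] op 0.0127
t: 14.05
tcp_pos: [0.5166, -0.1939, 0.0629]
ee_rot: [179.9, -0.0, 123.4]
wrist_force: [9.7, 6.9, -14.8]
opening: 0.0125
grasp_force: 60.6
t 14.05 tcp griddle mm [ -29.2 -153.4   62.9] yaw rel 120.05 rot [179.9  -0.  123.4] F [ 10.1   6.3 -14.8] M [ 1.75 -2.03 -0.13] op 0.0125
```

Turned 60°. Release, rise, and look.

```bash
python3 -m crank '[{"translation":[0,0,0],"turn":[0,0,0],"grip":-0.3},{"translation":[0,0,0],"turn":[0,0,0],"grip":0.2},{"translation":[0,0,0],"turn":[0,0,0],"grip":0.2},{"translation":[0,0,0],"turn":[0,0,0],"grip":0.2},{"translation":[0,0,-15],"turn":[0,0,0],"grip":0.2},{"translation":[0,0,-30],"turn":[0,0,0],"grip":0.2},{"translation":[0,0,-40],"turn":[0,0,0],"grip":0.2},{"translation":[0,0,-40],"turn":[0,0,0],"grip":0.2},{"translation":[0,0,-20],"turn":[0,0,0],"grip":0.2},{"translation":[0,0,0],"turn":[0,0,0],"grip":0.2}]';python3 flat.py
python3 - <<'E'
from h import *
a,d=env.grab_frame("side");b,_=env.grab_frame("top")
p=np.zeros((440,800,3),'u1');p[:,:400]=cv2.resize(a[200:330,180:298],(400,440),interpolation=2);p[:,400:]=cv2.resize(b[200:400,240:422],(400,440),interpolation=2)
cv2.imwrite("pics/c7.png",(255*(p/255.)**.6).clip(0,255).astype('u1'))
E
```

```text
t: 15.05
tcp_pos: [0.5164, -0.1962, 0.211]
ee_rot: [179.9, 0.2, 123.3]
wrist_force: [-0.5, 0.7, -0.7]
opening: 0.0514
grasp_force: 0.0
side flange R 257 67.8
side flange L 167 67.7
side floor rear 199 68.3
side floor front 208 68.2
side deck R 1203 60.9
side pod 1059 73.0
top flange R 482 68.6
top flange L 433 68.6
top floor rear 410 69.1
top floor front 421 69.1
top deck R 2003 61.6
top pod 1796 73.7
t 15.35 tcp griddle mm [ -30.7 -154.9  207.5] yaw rel 119.97 rot [-1.799e+02 -1.000e-01  1.233e+02] F [ 0.4 -0.3  0.5] M [-0.03 -0.04 -0.02] op 0.051
```

View pics/c7.png

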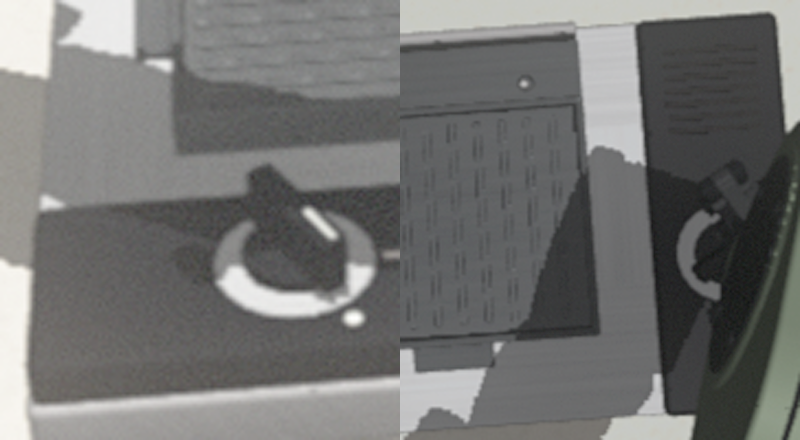

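The handle's pointer now points at the white "on" dot (side crop (352,318)). The plate lies flat with the pin visible in its hole, and the gripper is clear of everything.

```bash
python3 -c "
from cell import env
print(env.finish_job())"
```

```text
the job is handed in; nothing more can be done
None
```

I slid the plate square onto its pins, where it lies flat on the deck, then turned the power handle to on and handed the job in at about 15 s; no verdict was returned.

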